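# Flip the inspection lens over the cut star

### The job

Two small inspection stands are on the cutting table, each with a plasma-cut part lying on its round pad and a spring-loaded lens parked leaning back. Flip over the lens of the stand that holds the star-shaped part, so that it snaps down and rests over the star. Leave the star lying on its pad and the other stand's lens parked.

Things in the scene. Friction and masses are not known exactly. Their poses are not given: they have to be found in the camera images.
- cut_star: Flat dark star-shaped washer, 63 x 55 x 6 mm, loose, lying on the pad of one of the two stands (which one differs from run to run; a flat ring 70 mm across lies on the other). Origin: centre of its underside.
- stand_left: Stand at the robot's left (larger y), screwed down: grey base 150 x 84 x 8 mm, on it a white round pad (78 mm across, top 10 mm above the table) and a post with the lens. Origin: on the table, straight below the pad's centre; x points from pad to post, z up. The base spans x -42 to +108 mm. The lens turns about a pin parallel to y at x 70, z 70 mm.
- stand_right: Stand at the robot's right, same make, sizes and axes as stand_left. Lens of either: black round frame 54 mm across, 10 mm thick, centre 70 mm from the pin; past it a flat thumb tab, 30 mm wide (along y), 5 mm thick, 94 to 108 mm from the pin. Parked, the tab's end is at x 124, z 164 mm (stand frame); upright, at x 70, z 178; down, the lens is level over the pad, tab's end at x -38, z 70.
- lens_left (a joint): Lens angle on stand_left (rad): 0 parked at its stop, leaning 30 degrees back away from the pad; 0.52 upright; 2.09 down at the other stop. An over-centre spring holds it at either stop. Snap point 0.70 (10 degrees past upright): short of it the lens springs back, past it it springs down by itself in under a second. Tipping it takes about 2 N at the tab at first, less towards the snap point.
- lens_right (a joint): Lens angle on stand_right: same values and behaviour as lens_left.
There are look-alikes about, which are no part of the job. What is shaped like the cut_star but orange or turquoise is not meant.

How it is judged:
At the end, for the whole second after the job is handed in: The lens of the stand that holds the star is down at its stop (within 8 degrees), the other lens is parked (within 10 degrees), and the star lies on its pad, its centre within 18 mm of the pad's centre (((horizontal distance between cut_star and stand_left below 0.018 m and height (world z) of cut_star below 0.02 m and value of joint lens_left above 1.95 rad and value of joint lens_right below 0.17 rad) or (horizontal distance between cut_star and stand_right below 0.018 m and height (world z) of cut_star below 0.02 m and value of joint lens_right above 1.95 rad and value of joint lens_left below 0.17 rad))); the robot touches nothing.
It fails at once if the other stand's lens is tipped more than 20 degrees out of its parked place ((horizontal distance between cut_star and stand_left below 0.06 m and value of joint lens_right above 0.35 rad) or (horizontal distance between cut_star and stand_right below 0.06 m and value of joint lens_left above 0.35 rad)).
It also fails if it takes over 32 s, if anything falls off the work surface, if the arm or the gripper's body presses on something with over 40 N, if the wrist force passes 120 N, or if a joint passes its speed limit or range.

### The arm

A 7-joint arm with a two-finger parallel gripper is mounted at the origin on a cart in front of the work surface, level with it; the furniture and walls round the work are solid. World frame = base frame: x ahead of the robot, y to its left, z up, the work surface at z = 0. Lengths are in m, angles in rad, forces in N, time in s.
With the tool pointing down it reaches from about 0.4 to 0.875 m from the base axis. Payload 19.3 kg.
Tool frame: the origin (TCP) lies midway between the tips of the shut fingers; the grasp point (between the pads) lies 19 mm behind it; z points along the fingers, y is the line along which they close (so a half turn about z gives the same grasp; the last joint's range is limited). The gripper opens to 85 mm and grips with 20 to 120 N. Pads are 22 mm wide; open, the fingers measure 114 mm over their backs; the gripper's body (76 mm by 85 mm) begins 54 mm behind the grasp point. The pads swing forward as they close: fully open they stand 13 mm farther back than shut.
Start: joints at [-0.07, 0.521, -0.036, 1.599, 0.021, 1.021, -0.113], TCP at [0.625, -0, 0.198] pointing down, gripper open.
Joint ranges: [-2.91, 2.91], [-0.3, 2.13], [-1.5, 1.42], [0.17, 2.43], [-1.26, 4.41], [0.16, 1.93], [-2.52, 2.52]. Speed limits (rad/s): [1.89, 1.89, 2.39, 2.39, 3.01, 3.01, 3.01].

### API

Orientations are given as [roll, pitch, yaw] about the fixed x, y, z axes, in that order (R = Rz(yaw) Ry(pitch) Rx(roll)).
In Python, from workcell import telemetry, grab_frame, calibration, bot, outline_of, landmark_of gives the robot as it stands. The module is installed in compiled form; this text tells all that it offers.
- The arm moves only by the shell command python3 -m inch 'ROWS' [FORCE]. ROWS is JSON, a list of rows, each a list of 7 numbers: the shift along the tool's x, y, z in m, then the turn, a rotation vector about the tool's x, y, z in rad, then the closure, from 0 (fully open) to 1 (shut). A call has 1 to 5 rows; each row shifts and turns the commanded pose from where the row before left it, along the tool's axes as they then stand; what a row does not reach is not made up. A row lasts 1/10 s, in which the tool goes at most 50 mm and 8.59 degrees, less where a joint would pass 70% of its speed; a pose out of reach is approached as far as the arm can. A call is refused whole if a number of a shift passes 0.05 or a number of a turn 0.15, either way. A call with a gripper value outside its range is refused whole. The fingers move at their own pace and stop on an object; FORCE is the grip in N (left out, the last holds). Time passes only in rows, so rows that do not move let the fingers close. It gives the time, the measured TCP pose, the force, the opening and the grip force at its end, in the units of the state.
- telemetry.observe(): the state, without advancing time (a new reading comes with each control period).
- grab_frame(name): name is "scene" or "side" or "wrist"; returns the picture (384x512x3 uint8, red, green, blue); there is no depth.
- calibration(name): a dict with "fovy" (degrees; the focal length in pixels is half the picture's height over the tangent of half this angle, whatever the lens; pixels are square), "cx", "cy" (the principal point, pixels), "pose" (4x4, takes a point from camera to world coordinates). Camera axes: x right, y down, z forward; pixel columns grow to the right and rows downward; lengths in m; the calibration is good to about 2 mm. A picture is of the moment at which its call begins: read the wrist's pose just before it. calibration takes no time and is no camera call; for the wrist camera it gives the pose at the moment of the call.
- bot.job_done(): hands the job in; it is judged then, once.
Trained networks look in the newest picture that a camera, given by its name, has taken for a name from the list of things; names that differ only in an ending like _2 or _b are one class to them, and where a whole thing is asked for, a point or a joint stands for the part that bears it (a point fixed in the world has none). Each returns a list of dicts, best first, with "score" (0 to 1); they miss things now and then, are a little off and sometimes report something else, mostly with a low value. They report only what shows in the picture. A call takes as long as a camera call. They do not tell look-alikes from the thing itself.
- outline_of(label, camera): "region" (384x512 bool, what is visible of it) and "rect" ([left, top, right, bottom] in pixels, round what is visible of it).
- landmark_of(label, camera): "xy" ([column, row] in pixels: a listed point, or the origin of a listed thing).
The state is a dict: "clock": time; "qpos": joint angles; "qd": joint speeds; "joint_efforts": joint torques, N m; "position": TCP position; "tool_rot": TCP orientation; "force": force on the tool from outside, world axes, zero at the start; "moment": the same for the moment, N m; "grip_width": finger opening in m; "finger_force": force on a finger pad.
Only numpy, scipy, OpenCV 4.12 (cv2) and the standard library are available. Lean on these libraries where they do the work, as an engineer would, in place of code of your own. Each camera call takes 0.05 s, during which the arm holds its last target. There are 200 camera calls.

## Working session

There is one attempt and no reset: what is moved stays moved. The work goes in short steps, Python scripts to look and compute and a shell command to move; the robot and the scene stay as the last step left them, time stands still between calls to the robot, and variables do not carry over. Pictures are saved under pics/ and viewed, at most 10 in all, crops included, and the job is handed in when it is done.

```bash
mkdir -p pics; cat > h.py <<'E'
import numpy as np, cv2
from workcell import telemetry, grab_frame, calibration, bot, outline_of, landmark_of
def ray(cal,uv):
    f=192/np.tan(np.radians(cal["fovy"])/2); P=np.array(cal["pose"])
    d=P[:3,:3]@np.array([(uv[0]-cal["cx"])/f,(uv[1]-cal["cy"])/f,1.]); return P[:3,3],d/np.linalg.norm(d)
def atz(cal,uv,z):
    o,d=ray(cal,uv); return o+d*(z-o[2])/d[2]
def proj(cal,p):
    f=192/np.tan(np.radians(cal["fovy"])/2); P=np.array(cal["pose"]); c=P[:3,:3].T@(np.array(p)-P[:3,3]); return np.array([cal["cx"]+f*c[0]/c[2],cal["cy"]+f*c[1]/c[2]])
def tri(rs):
    A=0;b=0
    for o,d in rs:
        M=np.eye(3)-np.outer(d,d);A=A+M;b=b+M@o
    return np.linalg.solve(A,b)
E
python3 - <<'E'
from h import *
ims=[]
s=telemetry.observe();print(s["clock"],s["position"],s["tool_rot"])
for c in ["scene","side","wrist"]:
    ims.append(grab_frame(c)); cal=calibration(c)
    print(c,np.round(np.array(cal["pose"])[:3],3).tolist(),cal["fovy"])
    for l in ["cut_star","stand_left","stand_right","lens_left","lens_right"]:
        r=[(round(d["score"],2),np.round(d["xy"]).tolist(),np.round(atz(cal,d["xy"],0.01 if l=="cut_star" else 0),3).tolist()) for d in landmark_of(l,c)[:3]]
        print(l,r)
cv2.imwrite("pics/a.png",np.hstack(ims[:2])[:,:,::-1][:, :] if 0 else cv2.resize(np.hstack(ims[:2])[:,:,::-1],(800,300)))
cv2.imwrite("pics/b.png",ims[0][:,:,::-1])
cv2.imwrite("pics/c.png",ims[2][:,:,::-1])
cv2.imwrite("pics/d.png",ims[1][:,:,::-1])
E
```

```text
0.0 [ 6.24614813e-01 -5.35820796e-05  1.97615044e-01] [-3.14042027e+00  8.83380601e-05  1.57073152e+00]
scene [[0.842, -0.284, 0.459, 0.087], [-0.539, -0.452, 0.711, -0.615], [0.006, -0.846, -0.534, 0.604]] 50.64528146591765
cut_star [(0.6, [280.0, 250.0], [0.512, -0.067, 0.01]), (0.41, [223.0, 172.0], [0.575, 0.306, 0.01])]
stand_left [(0.58, [213.0, 212.0], [0.462, 0.154, 0.0])]
stand_right [(0.75, [278.0, 251.0], [0.515, -0.058, 0.0]), (0.6, [279.0, 254.0], [0.512, -0.066, 0.0])]Traceback (most recent call last):
  File "<stdin>", line 8, in <module>
ValueError: it knows: cut_star, stand_left, stand_right
```

```bash
python3 - <<'E'
from h import *
for c,n in [("scene","b"),("side","d")]:
    im=grab_frame(c); cal=calibration(c)
    print(c,np.round(np.array(cal["pose"])[:3],3).tolist(),cal["fovy"])
    for l in ["cut_star","stand_left","stand_right"]:
        print(l,[(round(d["score"],2),np.round(d["xy"],1).tolist(),np.round(atz(cal,d["xy"],0.01 if l=="cut_star" else 0),3).tolist()) for d in landmark_of(l,c)[:3]])
    cv2.imwrite(f"pics/{n}.png",cv2.resize(im[:,:,::-1],(800,600),interpolation=cv2.INTER_CUBIC))
print(telemetry.observe()["clock"])
E
```

```text
scene [[0.842, -0.284, 0.459, 0.087], [-0.539, -0.452, 0.711, -0.615], [0.006, -0.846, -0.534, 0.604]] 50.64528146591765
cut_star [(0.64, [221.1, 173.7], [0.566, 0.301, 0.01]), (0.63, [280.5, 251.2], [0.511, -0.07, 0.01]), (0.54, [328.0, 278.3], [0.544, -0.19, 0.01])]
stand_left [(0.9, [211.8, 212.5], [0.458, 0.155, 0.0])]
stand_right [(0.72, [279.3, 251.0], [0.517, -0.059, 0.0])]
side [[-0.999, -0.004, 0.032, 0.499], [-0.027, 0.629, -0.777, 0.729], [-0.017, -0.778, -0.629, 0.613]] 52.0683961290229
cut_star [(0.74, [253.3, 169.1], [0.55, -0.158, 0.01]), (0.58, [226.4, 320.8], [0.579, 0.32, 0.01])]
stand_left [(0.74, [290.0, 255.9], [0.46, 0.153, 0.0]), (0.48, [264.3, 190.8], [0.518, -0.074, 0.0])]
stand_right [(0.89, [263.9, 191.0], [0.519, -0.073, 0.0])]
0.6
```

View pics/b.png

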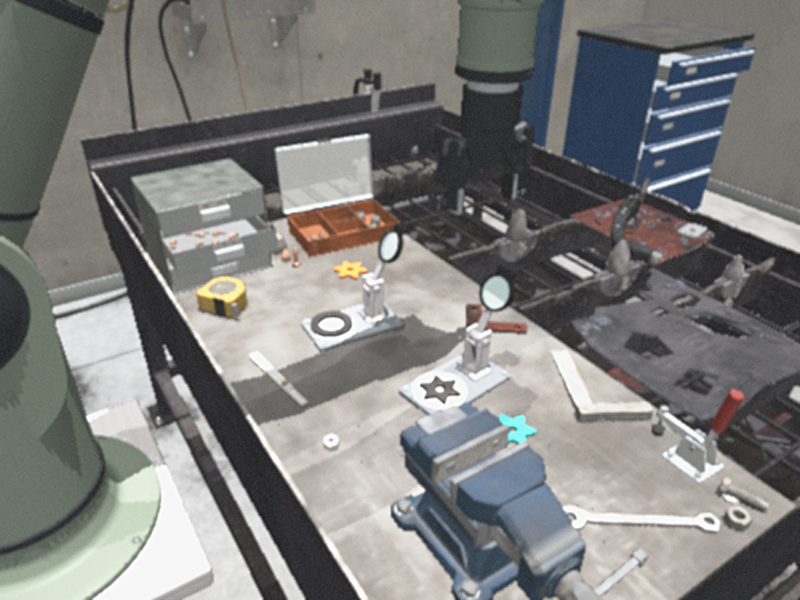

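View pics/d.png

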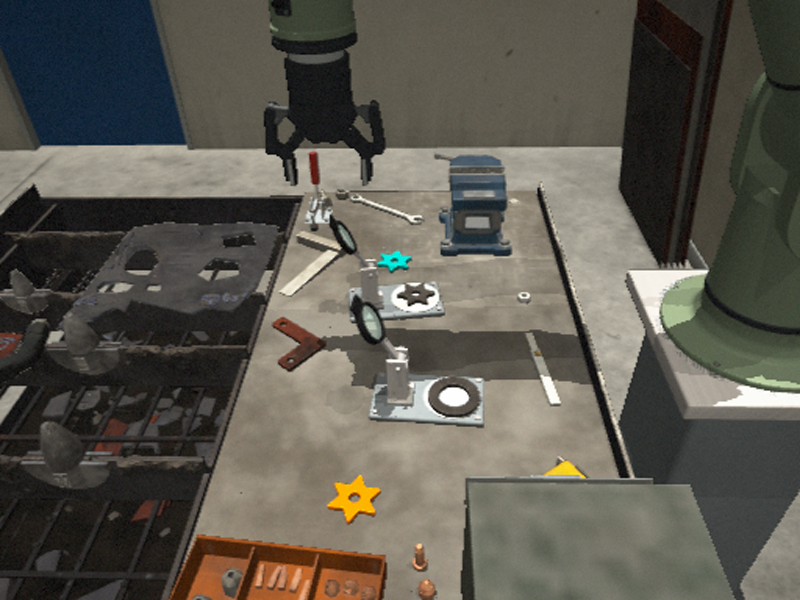

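Both views show the dark star on the right stand: scene view at (440,387)/800 px, side view at (415,295). The ring is on the left stand, and both lenses are parked leaning towards +x. Next I'll find the right stand's yaw and its lens position.

```bash
python3 - <<'E'
from h import *
s=telemetry.observe()
rays=[];pr=[]
cs=calibration("scene");cd=calibration("side")
k=.64
print("lens ctr",tri([ray(cs,(495.5*k,293*k)),ray(cd,(344*k,236*k))]))
for c,cal in [("scene",cs),("side",cd)]:
    im=grab_frame(c)
    # white pad centre incl. star at z=.01: fit from image; base outline -> table plane
    o=outline_of("stand_right",c)
    for d in o[:2]:
        m=d["region"]; ys,xs=np.nonzero(m)
        P=np.array([atz(cal,(x,y),.008)[:2] for x,y in zip(xs,ys)])
        m2=(np.hypot(*(P-[.545,-.07]).T)<.11)
        r=cv2.minAreaRect(P[m2].astype(np.float32)*1000); print(c,round(d["score"],2),d["rect"],r)
    if c=="side": crop=im[120:215,200:310]; cv2.imwrite("pics/e.png",cv2.resize(crop[:,:,::-1],(695,600),interpolation=cv2.INTER_CUBIC))
im=grab_frame("wrist"); cal=calibration("wrist"); print(np.round(cal["pose"],3).tolist())
for l in ["cut_star","stand_right"]: print(l,[(round(d["score"],2),np.round(d["xy"],1).tolist(),np.round(atz(cal,d["xy"],0.01 if l=="cut_star" else 0),3).tolist()) for d in landmark_of(l,"wrist")[:3]])
cv2.imwrite("pics/f.png",cv2.resize(im[:,:,::-1],(800,600)))
E
```

```text
lens ctr [ 0.61864494 -0.05194077  0.13180227]
scene 0.96 [255.0, 168.3, 330.0, 264.1] ((557.6371459960938, -54.67327117919922), (176.90394592285156, 103.02240753173828), 9.718877792358398)
side 0.56 [210.1, 141.6, 283.2, 207.4] ((551.4364624023438, -91.56059265136719), (149.8900909423828, 166.33155822753906), 7.573920726776123)
[[1.0, 0.0, 0.001, 0.624], [0.0, -0.949, -0.317, 0.081], [0.001, 0.317, -0.949, 0.374], [0.0, 0.0, 0.0, 1.0]]
cut_star [(0.85, [206.6, 267.3], [0.552, -0.175, 0.01]), (0.62, [179.4, 203.3], [0.518, -0.068, 0.01])]
stand_right [(0.62, [178.2, 200.8], [0.514, -0.068, 0.0])]
```

View pics/e.png

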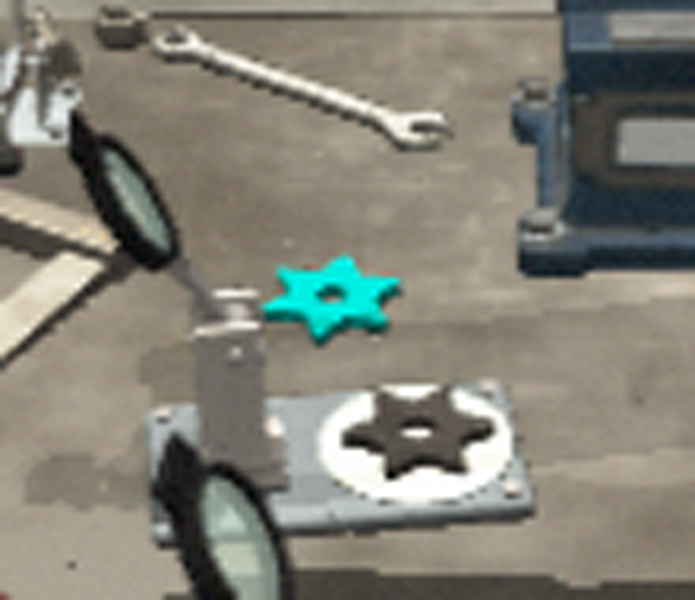

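View pics/f.png

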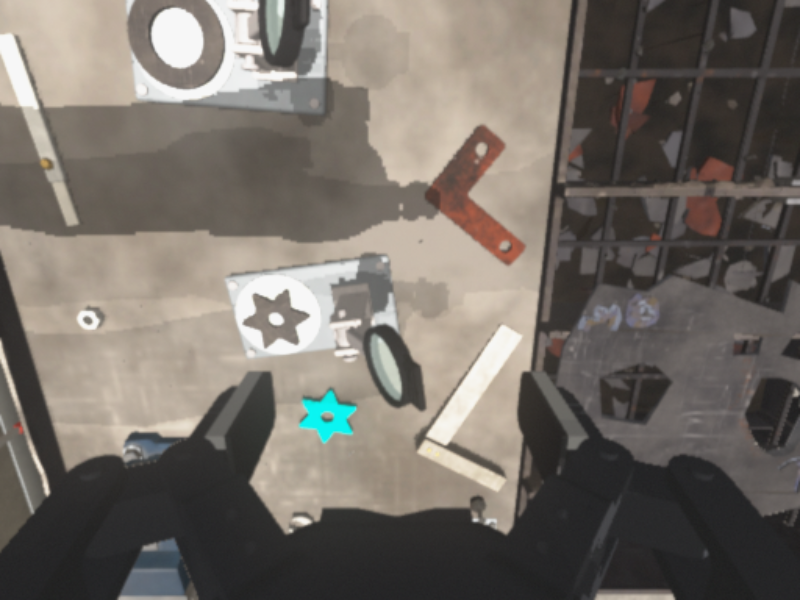

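The close-up and wrist views agree: the star sits centred on the right stand's pad, at wrist (277,318)/800 px. The stand is turned a few degrees. The tab shows at wrist (416,390) and in the side crop at about (85,125).

```bash
python3 - <<'E'
from h import *
cs=calibration("scene");cd=calibration("side");cw=calibration("wrist");k=.64
sc=lambda x,y:(200+x/6.316,120+y/6.316)
L=tri([ray(cs,(495.5*k,293*k)),ray(cd,sc(131,200)),ray(cw,(387*k,366*k))])
P=tri([ray(cs,(440*k,389*k)),ray(cd,sc(418,445)),ray(cw,(278*k,315*k))])
print("lens",L,"pad",P,"dist",np.hypot(*(L-P)[:2]),"yaw",np.degrees(np.arctan2(*(L-P)[1::-1])))
a,b=[atz(cw,(x*k,y*k),.008) for x,y in [(228,275),(388,256)]]
print("edge yaw",np.degrees(np.arctan2(*(b-a)[1::-1])))
print("tab",tri([ray(cd,sc(84,125)),ray(cw,(415*k,388*k))]))
yaw=np.arctan2(*(L-P)[1::-1])
for y in (yaw,np.radians(7)):
  u=np.array([np.cos(y),np.sin(y)])
  for x,z in [(.124,.164),(.07,.178)]: 
    p=np.r_[.518+u[0]*x,-.068+u[1]*x,z]; print(p,proj(cw,p)/k,proj(cd,p))
E
```

```text
lens [ 0.61837763 -0.05137091  0.13098085] pad [ 0.51574296 -0.06495018  0.00934024] dist 0.10352909153185079 yaw 7.536852722277207
edge yaw 6.963731068583638
tab [ 0.63346377 -0.0471554   0.16463047]
[ 0.64092873 -0.05173568  0.164     ] [425.04330035 395.1783697 ] [209.53826628 139.15108147]
[ 0.58739525 -0.05881853  0.178     ] [327.30350338 420.94516978] [232.91735784 132.10404419]
[ 0.64107572 -0.0528882   0.164     ] [425.25737635 396.94726642] [209.53743934 138.89511042]
[ 0.58747823 -0.05946915  0.178     ] [327.51776    421.96951675] [232.90351802 131.96269924]
```

Right stand: pad centre (0.516,-0.065), yaw about 7°, tab end about (0.638,-0.049,0.164). I'll close the gripper and move behind the tab at a safe height, turning to line up with the stand.

```bash
python3 -m inch '[[-0.022,0.028,0,0,0,0,1],[-0.022,0.028,0,0,0,0,1],[0,0,0,0,0,-0.125,1],[0,0,0,0,0,0,1],[0,0,0,0,0,0,1]]' 40; python3 -c "
from h import *
s=telemetry.observe();p=s['position'];u=np.array([np.cos(.127),np.sin(.127)]);d=p[:2]-[.516,-.065];print(s['clock'],'stand frame',d@u,d@[-u[1],u[0]],p[2],s['tool_rot'],s['grip_width'],s['force'])"
```

```text
clock: 1.45
position: [0.6806, -0.0436, 0.1981]
tool_rot: [-3.141, -0.001, 1.693]
force: [0.4, -0.1, -0.0]
grip_width: 0.0122
finger_force: 0.0
1.45 stand frame 0.1660222569221488 0.0003888324386624303 0.1980790071655682 [-3.14120337e+00 -5.21150180e-04  1.69290922e+00] 0.012214050961840429 [ 0.4050533  -0.06617385 -0.03171938]
```

```bash
python3 -m inch '[[0,0,0.02,0,0,0,1],[0,0,0.02,0,0,0,1],[0,0,0,0,0,0,1]]'; python3 -c "
from h import *
im=grab_frame('side');cv2.imwrite('pics/g.png',cv2.resize(im[100:220,180:320,::-1],(700,600),interpolation=cv2.INTER_CUBIC))"
```

```text
clock: 1.75
position: [0.6793, -0.0432, 0.1561]
tool_rot: [-3.138, -0.001, 1.694]
force: [0.3, 0.7, -0.8]
grip_width: -0.0003
finger_force: 0.0
```

View pics/g.png

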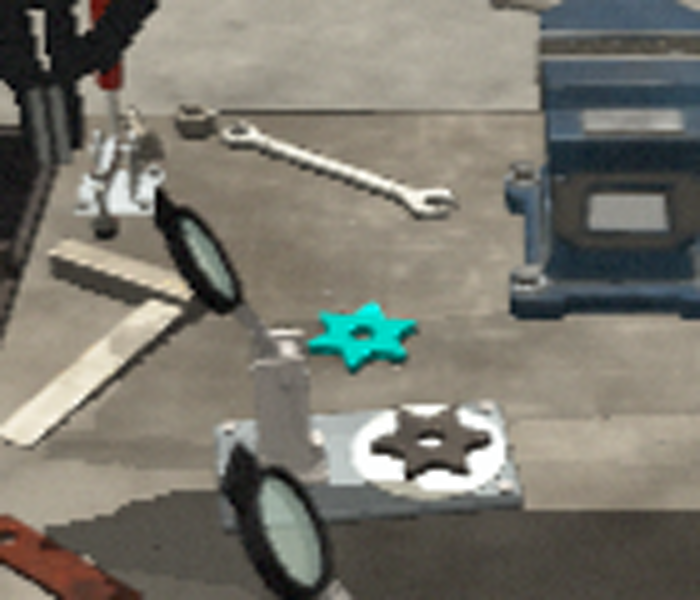

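```bash
python3 -c "
from h import *
c=calibration('side')
for p in [(.679,-.043,.156),(.679,-.043,.176),(.638,-.049,.164)]: print((proj(c,p)-[180,100])*5)"
```

```text
[ 63.53655211 221.02494718]
[ 58.03032496 182.19929774]
[153.36596902 198.79744137]
```

```bash
python3 -c "
from h import *
c=calibration('side')
for dx in (-.05,.05): print(proj(c,(.625+dx,0,.211))/.64)
s=telemetry.observe();print(s['position'],s['clock'])
im=grab_frame('side')[85:160,175:225,::-1]; a=cv2.resize(np.clip(im.astype(float)*2.5,0,255).astype(np.uint8),(400,600),interpolation=cv2.INTER_CUBIC)
w=grab_frame('scene')[100:260,240:380,::-1]; a=np.hstack([a,cv2.resize(w,(400,600))]);cv2.imwrite('pics/i.png',a)
cs=calibration('scene'); print((proj(cs,s['position'])-[240,100])*[400/140,600/160],(proj(c,s['position'])-[175,85])*8)"
```

```text
[368.24240878 206.08152561]
[293.93628987 206.2105776 ]
[ 0.68020959 -0.04342403  0.15775553] 1.8
[277.09155545 255.72616091] [136.89311278 467.49225584]
```

View pics/i.png

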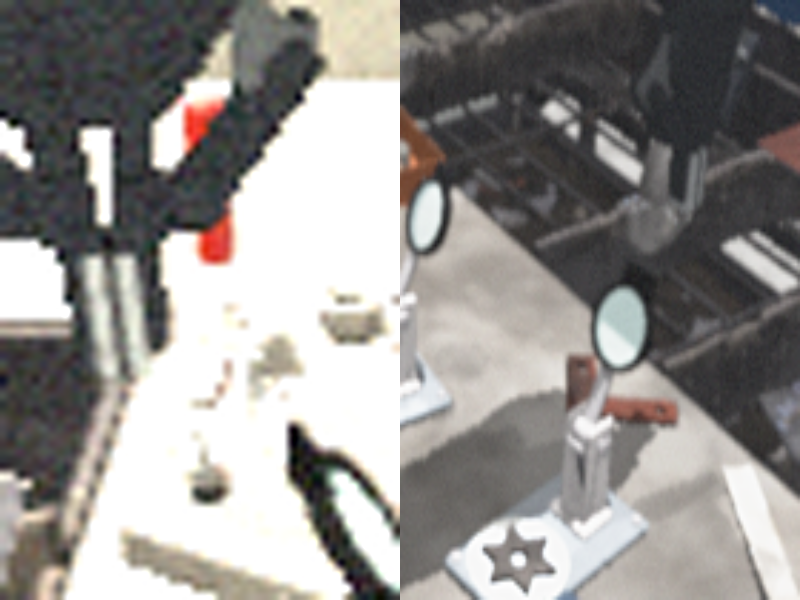

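In both views the visible finger tip sits about 28 mm higher than the reported TCP: side row 380 instead of 467, scene row 215 instead of 256. Going 28 mm lower makes good contact whichever is right. The lens still clears everything, so I'll lower and then push along tool -y.

```bash
python3 -m inch '[[0,0,0.015,0,0,0,1],[0,0,0.013,0,0,0,1],[0,-0.015,0,0,0,0,1],[0,-0.012,0,0,0,0,1],[0,-0.012,0,0,0,0,1]]'; python3 -m inch '[[0,-0.012,0,0,0,0,1],[0,-0.012,0,0,0,0,1],[0,-0.012,0,0,0,0,1],[0,0,0,0,0,0,1]]'; python3 -c "
from h import *
im=grab_frame('side');w=grab_frame('scene')
cv2.imwrite('pics/j.png',np.hstack([cv2.resize(im[90:220,180:310,::-1],(400,400)),cv2.resize(w[110:270,230:390,::-1],(400,400))]))"
```

```text
clock: 2.4
position: [0.642, -0.0488, 0.1295]
tool_rot: [3.141, -0.0, 1.695]
force: [3.6, 0.5, 2.8]
grip_width: -0.0001
finger_force: 1.9
clock: 2.8
position: [0.6127, -0.0529, 0.1362]
tool_rot: [3.126, 0.001, 1.695]
force: [10.7, 2.1, 59.1]
grip_width: 0.0004
finger_force: 33.6
```

View pics/j.png

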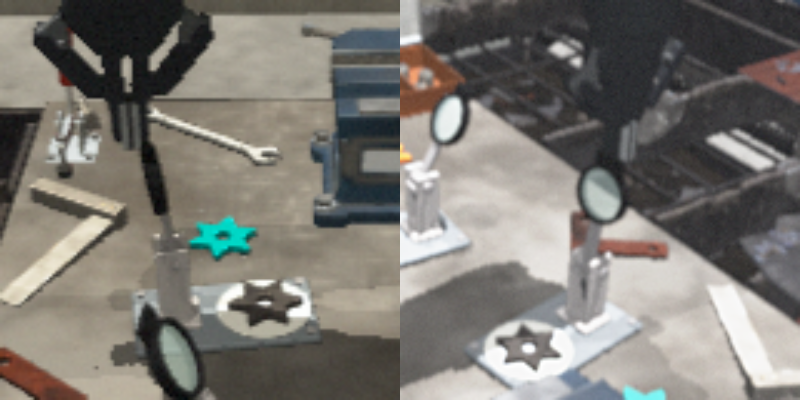

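The tab end is wedged under the finger tips, with 59 N upward, so the tips really are higher than reported. I'll lift to unload, back off, and push again lower.

```bash
python3 -m inch '[[0,0.005,-0.015,0,0,0,1],[0,0.025,-0.01,0,0,0,1],[0,0.03,0,0,0,0,1],[0,0.015,0,0,0,0,1],[0,0,0,0,0,0,1]]'; python3 -c "
from h import *
s=telemetry.observe();print(s['position'])
im=grab_frame('side');w=grab_frame('scene')
cv2.imwrite('pics/k.png',np.hstack([cv2.resize(im[90:220,180:310,::-1],(400,400)),cv2.resize(w[110:270,230:390,::-1],(400,400))]))"
```

```text
clock: 3.4
position: [0.6821, -0.0434, 0.1539]
tool_rot: [-3.141, -0.0, 1.696]
force: [-1.6, -0.1, -0.3]
grip_width: 0.0002
finger_force: 0.0
[ 0.68208878 -0.04335213  0.1539354 ]
```

View pics/k.png

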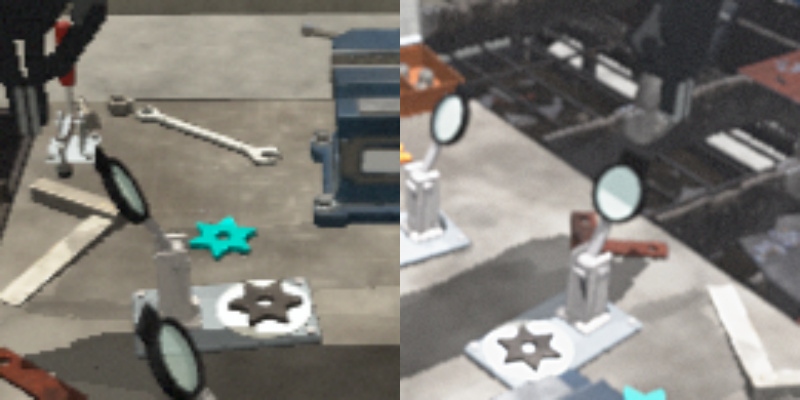

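The lens is parked again. To lower further without the knuckles reaching the tab, I'll turn the tool a quarter so the gripper's linkage spreads along y. After that, stand +x is tool +x.

```bash
R='x'; python3 -m inch '[[0,0,0,0,0,0.149,1],[0,0,0,0,0,0.149,1],[0,0,0,0,0,0.149,1],[0,0,0,0,0,0.149,1],[0,0,0,0,0,0.149,1]]' >/dev/null; python3 -m inch '[[0,0,0,0,0,0.149,1],[0,0,0,0,0,0.149,1],[0,0,0,0,0,0.149,1],[0,0,0,0,0,0.149,1],[0,0,0,0,0,0.149,1]]'; python3 -m inch '[[0,0,0,0,0,0.08,1],[0,0,0.02,0,0,0,1],[0,0,0.02,0,0,0,1],[0,0,0.012,0,0,0,1],[0,0,0,0,0,0,1]]'; python3 -c "
from h import *
s=telemetry.observe();print(s['position'],s['qpos'])
im=grab_frame('side');w=grab_frame('scene')
cv2.imwrite('pics/l.png',np.hstack([cv2.resize(im[90:220,180:310,::-1],(400,400)),cv2.resize(w[110:270,230:390,::-1],(400,400))]))"
```

```text
clock: 4.5
position: [0.6802, -0.0443, 0.1551]
tool_rot: [-3.141, 0.0, 0.199]
force: [0.1, 0.4, -0.9]
grip_width: 0.0001
finger_force: 0.0
clock: 5.0
position: [0.6797, -0.0442, 0.1017]
tool_rot: [-3.141, 0.003, 0.125]
force: [-0.4, 0.4, -0.0]
grip_width: -0.0001
finger_force: 0.0
[ 0.67968334 -0.04415475  0.10167054] [-0.21797886  0.7418107   0.32227892  1.52840718 -0.27259303  0.91860162
 -1.25341697]
```

View pics/l.png

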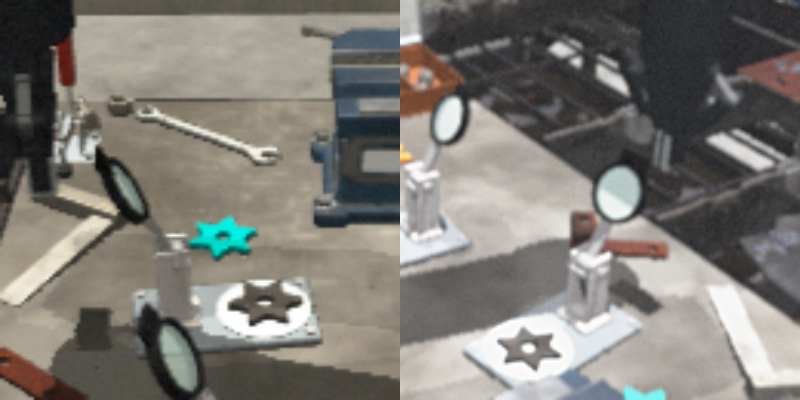

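Side view: the finger tips at (42,195) now reach well below the tab end at (100,155), and the gripper's spread is along y. Now I'll push along tool -x, watching the force.

```bash
python3 -m inch '[[-0.015,0,0,0,0,0,1],[-0.015,0,0,0,0,0,1],[-0.01,0,0,0,0,0,1],[-0.01,0,0,0,0,0,1]]'; python3 -m inch '[[-0.01,0,0,0,0,0,1],[-0.01,0,0,0,0,0,1]]'; python3 -m inch '[[-0.01,0,0,0,0,0,1],[0,0,0,0,0,0,1]]'
```

```text
clock: 5.5
position: [0.6318, -0.0504, 0.1043]
tool_rot: [3.141, -0.002, 0.126]
force: [2.4, 0.4, 1.8]
grip_width: 0.0
finger_force: 1.2
clock: 5.7
position: [0.6124, -0.0529, 0.1044]
tool_rot: [3.141, -0.003, 0.126]
force: [3.0, 0.2, 1.9]
grip_width: 0.0001
finger_force: 0.8
clock: 5.9
position: [0.6002, -0.0543, 0.1032]
tool_rot: [-3.141, 0.001, 0.125]
force: [0.5, -0.4, 0.0]
grip_width: 0.0003
finger_force: 0.2
```

```bash
python3 -m inch '[[-0.008,0,0,0,0,0,1],[0,0,0,0,0,0,1]]';python3 -m inch '[[-0.008,0,0,0,0,0,1],[0,0,0,0,0,0,1]]';python3 -m inch '[[-0.006,0,0,0,0,0,1],[0,0,0,0,0,0,1],[0,0,0,0,0,0,1]]'; python3 -c "
from h import *
im=grab_frame('side');w=grab_frame('scene')
cv2.imwrite('pics/m.png',np.hstack([cv2.resize(im[90:220,180:310,::-1],(400,400)),cv2.resize(w[110:270,230:390,::-1],(400,400))]))
c=calibration('side')
# darkness at where down-lens centre and parked lens centre should project
u=np.array([.992,.125])
for n,x,z in [('down',0,.07),('parked',.105,.131),('up',.07,.14)]:
    q=proj(c,[.516+u[0]*x,-.065+u[1]*x,z]);print(n,q,im[int(q[1]),int(q[0])])"
```

```text
clock: 6.1
position: [0.5927, -0.0552, 0.103]
tool_rot: [-3.141, 0.001, 0.126]
force: [-0.1, 0.2, -0.6]
grip_width: 0.0
finger_force: 0.1
clock: 6.3
position: [0.5847, -0.0563, 0.103]
tool_rot: [-3.141, 0.001, 0.125]
force: [0.8, 0.7, -0.1]
grip_width: -0.0003
finger_force: 0.0
clock: 6.6
position: [0.5798, -0.0568, 0.1032]
tool_rot: [-3.142, -0.0, 0.126]
force: [-0.3, -0.3, -0.4]
grip_width: -0.0001
finger_force: 0.0
down [264.92663076 170.16068771] [129 122 110]
parked [219.81143042 151.57041012] [123 114  99]
up [234.64003439 147.23339164] [82 84 80]
```

The contact force has vanished, so it probably snapped. I'll lift clear straight up and look.

```bash
python3 -m inch '[[0.01,0,-0.03,0,0,0,1],[0.02,0,-0.04,0,0,0,1],[0.02,0,-0.04,0,0,0,1],[0,0,0,0,0,0,1],[0,0,0,0,0,0,1]]'; python3 -c "
from h import *
im=grab_frame('side');w=grab_frame('scene')
cv2.imwrite('pics/n.png',np.hstack([cv2.resize(im[90:220,180:310,::-1],(400,400)),cv2.resize(w[110:270,230:390,::-1],(400,400))]))"
```

```text
clock: 7.2
position: [0.6298, -0.0504, 0.2136]
tool_rot: [3.141, -0.001, 0.126]
force: [0.4, -0.5, -0.3]
grip_width: -0.0001
finger_force: 0.0
```

View pics/n.png

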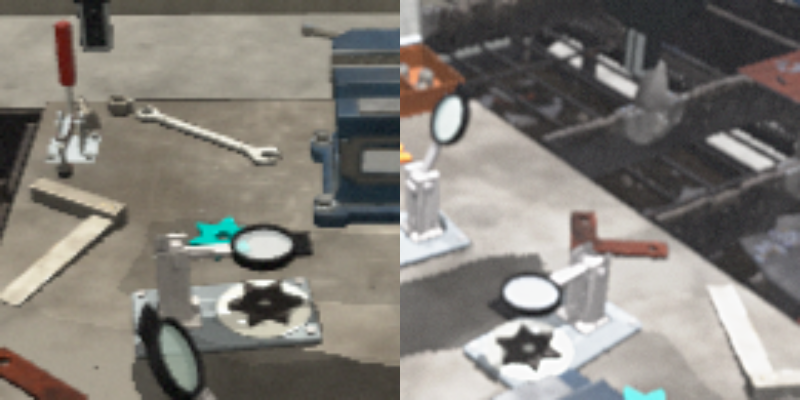

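The right lens is level over the star: side (262,245), scene (530,292). The star is still on its pad, the left lens is still parked, and the gripper is clear.

```bash
python3 -c "
from workcell import bot
print(bot.job_done())"
```

```text
the job is handed in; nothing more can be done
None
```

The lens on the right stand is flipped down over the star, with the star still on its pad, the left lens still parked and the gripper clear. I handed the job in at about 7 s; the hand-in returned no verdict.

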